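# Press down the tube left standing high in the rack

## Robot

A 7-joint arm with a two-finger parallel gripper is mounted at the origin on a cart in front of the work surface, level with it; the furniture and walls round the work are solid. World frame = base frame: x ahead of the robot, y to its left, z up, the work surface at z = 0. Lengths are in m, angles in rad, forces in N, time in s.
With the tool pointing down it reaches from about 0.425 to 0.95 m from the base axis. Payload 16.7 kg.
Tool frame: the origin (TCP) lies between the finger pads; the fingertips stand 17 mm ahead of it and the grasp point (between the pads) lies 2 mm behind it; z points along the fingers, y is the line along which they close (so a half turn about z gives the same grasp; the last joint's range is limited). The gripper opens to 94 mm and grips with 3 to 60 N. Pads are 16 mm wide; open, the fingers measure 119 mm over their backs; the gripper's body (75 mm by 177 mm) begins 78 mm behind the grasp point.
Start: joints at [0.976, 0.426, 0.074, 1.606, -0.034, 1.111, -0.067], TCP at [0.291, -0.609, 0.222] pointing down, gripper open.
Joint ranges: [-2.85, 2.85], [-0.5, 2.14], [-1.23, 1.37], [0.21, 2.46], [-1.02, 4.16], [0.16, 2.05], [-2.73, 2.73]. Speed limits (rad/s): [1.89, 1.89, 2.39, 2.39, 3.01, 3.01, 3.01].

## Interface

Orientations are given as a unit quaternion [x, y, z, w].
In Python, from cell import get_obs, viewer, ticket gives the robot as it stands. The module is installed in compiled form; this text tells all that it offers.
- The arm moves only by the tool play_rows, never from a script. Its argument "series" is one flat list of numbers, 7 for each row, row after row: the shift along the world's x, y, z in m, then the turn, a rotation vector about the world's x, y, z in rad, then the closure, from 0 (fully open) to 1 (shut). In form: [dx, dy, dz, wx, wy, wz, grip, dx, dy, dz, wx, wy, wz, grip, ...]. A call has 1 to 8 rows; each row shifts and turns the commanded pose from where the row before left it; what a row does not reach is not made up. A row lasts 1/12 s, in which the tool goes at most 41.7 mm and 7.16 degrees, less where a joint would pass 70% of its speed; a pose out of reach is approached as far as the arm can. A call with a gripper value outside its range is refused whole. The fingers move at their own pace and stop on an object; "newtons" is the grip in N (left out, the last holds). Time passes only in rows, so rows that do not move let the fingers close. It gives the time, the measured TCP pose, the force, the opening and the grip force at its end, in the units of the state.
- get_obs(): the state, without advancing time (a new reading comes with each control period).
- viewer.read_camera(name): name is "scene" or "top" or "wrist"; returns (picture, depth): 480x640x3 uint8, blue, green, red; 480x640 float32, m along the optical axis (not along the pixel's ray), 0 where there is no reading.
- viewer.camera_info(name): a dict with "vertical_fov" (degrees; the focal length in pixels is half the picture's height over the tangent of half this angle, whatever the lens; pixels are square), "cx", "cy" (the principal point, pixels), "view" (4x4, takes a point from world to camera coordinates); the wrist camera has in their place "hand_eye" (4x4, takes a point from camera to tool coordinates, whose origin is the TCP and whose axes are the flange's). Camera axes: x right, y down, z forward; pixel columns grow to the right and rows downward; lengths in m; the calibration is good to about 2 mm. The wrist camera is an equidistant fisheye: a pixel r from the principal point sees the ray r / f radians off the axis. A picture is of the moment at which its call begins: read the wrist's pose just before it. camera_info takes no time and is no camera call.
- ticket.job_done(): hands the job in; it is judged then, once.
The state is a dict: "time_s": time; "qpos": joint angles; "qvel": joint speeds; "tau": joint torques, N m; "position": TCP position; "tool_rot": TCP orientation; "force": force on the tool from outside, world axes, zero at the start; "wrist_torque": the same for the moment, N m; "gripper_width": finger opening in m; "grasp_force": force on a finger pad.
Only numpy, scipy, OpenCV 4.12 (cv2) and the standard library are available. Lean on these libraries where they do the work, as an engineer would, in place of code of your own. Each camera call takes 0.05 s, during which the arm holds its last target. There are 200 camera calls.

## Task

In the grey tube rack one of the four wide-capped tubes was left standing higher than the other three. Press gently on its cap from above with the fingertips until it is level with the other wide-capped tubes, then withdraw. Pull no tube upward, and leave the other tubes, the two narrow ones included, and the things beside the rack alone.

Things in the scene. Friction and masses are not known exactly. Their poses are not given: they have to be found in the camera images.
- rack: grey plastic tube rack, 140 x 206 x 72 mm, fixed to the bench. Origin at the centre of its underside, x across its short side, y along its long side. Six places in two rows of three, at x = -33 or +33 mm and y = -64, 0 or +64 mm; the tubes are dealt to the places anew each time
- high_tube: The tube to press: wide clear tube (29 mm) with a blue cap 34 mm wide, 12 mm high. Origin on its axis at the bottom tip, z up; flat cap top at z = +0.114. It starts 14 to 20 mm higher than the three other wide tubes. Held snugly: slides only straight up or down, stays where it is left, moves at about 3 N
- high_tube_slide (a joint): height of that tube above level with the other wide tubes, m: 0 when level, positive upward; a stop lies at -0.003
- low_tube_1: wide clear tube (29 mm) with a blue cap 34 mm wide, 12 mm high. Origin on its axis at the bottom tip, z up; flat cap top at z = +0.114. Already down: cap top 127 mm above the bench. Slides in its place under about 3 N. Leave alone
- low_tube_2: wide clear tube (29 mm) with a blue cap 34 mm wide, 12 mm high. Origin on its axis at the bottom tip, z up; flat cap top at z = +0.114. Already down: cap top 127 mm above the bench. Slides in its place under about 3 N. Leave alone
- low_tube_3: wide clear tube (29 mm) with a blue cap 34 mm wide, 12 mm high. Origin on its axis at the bottom tip, z up; flat cap top at z = +0.114. Already down: cap top 127 mm above the bench. Slides in its place under about 3 N. Leave alone
- narrow_tube_1: narrow tube, clear with a blue cap 21 mm wide, in a white adapter sleeve; it stands on a raised foot and so is higher by nature (cap top 142 mm above the bench). Origin on its axis at the bottom tip; cap top at z = +0.118 in its frame. Slides in its place under about 3 N. Leave alone
- narrow_tube_2: narrow tube, clear with a blue cap 21 mm wide, in a white adapter sleeve; it stands on a raised foot and so is higher by nature (cap top 142 mm above the bench). Origin on its axis at the bottom tip; cap top at z = +0.118 in its frame. Slides in its place under about 3 N. Leave alone
- timer: white bench timer, 66 x 62 x 18 mm, loose beside the rack; origin at the centre of its underside
- reagent_bottle: small white bottle, 43 mm wide, 81 mm high, loose beside the rack; origin at the centre of its underside
- marker: marker pen, 12 mm thick, 136 mm long along its y, lying loose in front of the rack; origin at the centre of its underside
- tape: roll of label tape, 61 mm wide, 13 mm high, lying loose at the right end of the rack; origin at the centre of its underside

How it is judged:
On the way, in this order (a step that is already met when the one before it is completed fails the run):
1. the fingertips touch the high tube (contact force between the fingers and high_tube above 0.3 N), for 0.05 s.
2. the tube is level with the other wide tubes, within 4 mm (value of joint high_tube_slide between -0.004 and 0.004 m), for 0.2 s.
At the end, for the whole second after the job is handed in: The cap of the tube that stood high is level with the other wide caps within 4 mm; the other five tubes are within 3 mm of where they were, and the timer, bottle, marker and tape within 10 mm (all of step 2 and distance of each of low_tube_1, low_tube_2, low_tube_3, narrow_tube_1, narrow_tube_2 from where it was at the start of the episode below 0.003 m and distance of each of timer, reagent_bottle, marker, tape from where it was at the start of the episode below 0.01 m); the robot touches nothing.
It fails at once if the high tube is pulled upward (more than 23 mm above level) (value of joint high_tube_slide above 0.023 m).
It fails at once if the high tube is pressed hard (over 30 N) (contact force between anything else and high_tube above 30 N).
It fails at once if another tube is pressed with the fingers (over 2 N) (contact force between the fingers and low_tube_1 above 2 N or contact force between the fingers and low_tube_2 above 2 N or contact force between the fingers and low_tube_3 above 2 N or contact force between the fingers and narrow_tube_1 above 2 N or contact force between the fingers and narrow_tube_2 above 2 N).
It fails at once if another tube is moved by more than 3 mm (distance of any of low_tube_1, low_tube_2, low_tube_3, narrow_tube_1, narrow_tube_2 from where it was at the start of the episode above 0.003 m).
It fails at once if a thing beside the rack is moved by more than 10 mm (distance of any of timer, reagent_bottle, marker, tape from where it was at the start of the episode above 0.01 m).
It also fails if it takes over 29 s, if anything falls off the work surface, if the arm or the gripper's body presses on something with over 40 N, if the wrist force passes 120 N, or if a joint passes its speed limit or range.

## Working session

There is one attempt and no reset: what is moved stays moved. The work goes in short steps, Python scripts to look and compute and a tool call to move; the robot and the scene stay as the last step left them, time stands still between calls to the robot, and variables do not carry over. Pictures are saved under pics/ and viewed, at most 10 in all, crops included, and the job is handed in when it is done.

Besides the shell and the picture viewer there is one more tool, called after ">>>" as name(argument=value, ...) on one line, values as JSON. play_rows: Moves the arm, as the interface text tells. Its arguments: {"type":"object","properties":{"series":{"type":"array","items":{"type":"number"}},"newtons":{"type":"number"}},"required":["series"]}

```bash
mkdir -p pics; python3 - <<'E'
from cell import get_obs, viewer
import cv2,numpy as np
o=get_obs();print({k:np.round(o[k],3) for k in('time_s','position','tool_rot','force','gripper_width')})
for n in("scene","top"):
    p,d=viewer.read_camera(n);cv2.imwrite(f"pics/{n}0.png",p);np.save(n+"0.npy",d)
    print(n,viewer.camera_info(n))
E
```

```text
{'time_s': np.float64(0.0), 'position': array([ 0.291, -0.609,  0.222]), 'tool_rot': array([ 0.975,  0.221, -0.   , -0.001]), 'force': array([-0.771, -0.66 ,  0.415]), 'gripper_width': np.float64(0.094)}
scene {'vertical_fov': 43.774652415873206, 'cx': 314.68369813842975, 'cy': 221.3555649212622, 'view': array([[ 0.89142229, -0.45281006,  0.01814794, -0.36584609],
       [-0.1810266 , -0.39251803, -0.90175327,  0.23078212],
       [ 0.41544634,  0.80055771, -0.43186998,  0.56589277],
       [ 0.        ,  0.        ,  0.        ,  1.        ]])}
top {'vertical_fov': 46.188460168076716, 'cx': 315.02087711331404, 'cy': 239.83627866676144, 'view': array([[ 0.01410733, -0.99962696,  0.02338656,  0.18991032],
       [-0.99639806, -0.01600998, -0.08327412,  0.49110182],
       [ 0.08361747, -0.02212755, -0.99625222,  0.95811263],
       [ 0.        ,  0.        ,  0.        ,  1.        ]])}
```

View pics/top0.png

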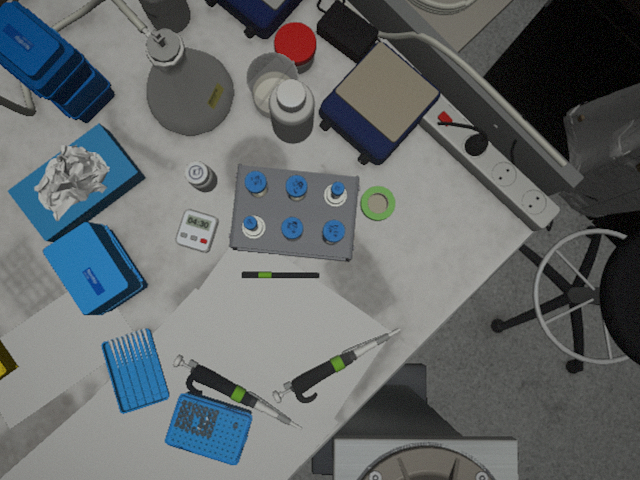

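View pics/scene0.png

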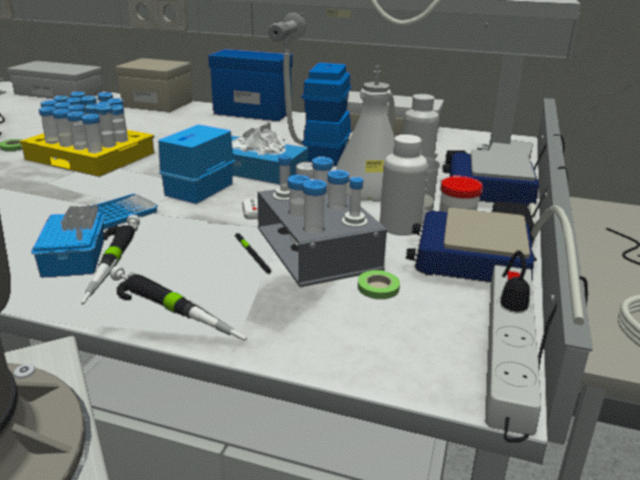

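The top view shows wide caps near (256,181), (296,186), (292,228) and (333,231), and narrow ones near (337,188) and (250,223). The scene view doesn't make it clear which wide tube is the high one, so I'll use depth to find out.

```bash
cat >h.py <<'E'
import numpy as np
from cell import viewer
def world(n,d,u,v):
    i=viewer.camera_info(n);f=240/np.tan(np.radians(i['vertical_fov']/2))
    c=np.stack([(u-i['cx'])/f*d,(v-i['cy'])/f*d,d],-1)
    V=i['view'];return (c-V[:3,3])@V[:3,:3]
E
python3 - <<'E'
from h import *;import cv2
for n in("top","scene"):
    p=cv2.imread(f'pics/{n}0.png').astype(int);d=np.load(n+"0.npy")
    v,u=np.mgrid[:480,:640];W=world(n,d,u,v)
    if n=="top": print("bench",W[300,300],"rack",W[205,270],W[205,315])
    m=(p[...,0]-p[...,2]>50)&(W[...,2]>.09)&(W[...,2]<.18)
    m&=((u>230)&(u<360)&(v>160)&(v<262)) if n=="top" else ((u>255)&(u<390)&(v>140)&(v<240))
    k,L,s,c=cv2.connectedComponentsWithStats(m.astype(np.uint8))
    for j in range(1,k):
        if s[j,4]<15: continue
        q=W[L==j];z=np.percentile(q[:,2],80);t=q[abs(q[:,2]-z)<.006]
        print(n,c[j].round(),s[j,4],"z80 %.4f med %.4f"%(z,np.median(q[:,2])),"xy mid",((t.min(0)+t.max(0))/2)[:2].round(4),"ext",np.ptp(t,axis=0).round(3))
p=cv2.imread('pics/top0.png')[150:270,220:380];cv2.imwrite('pics/c.png',cv2.resize(p,None,fx=5,fy=5,interpolation=2))
E
```

```text
bench [0.38362544 0.22169855 0.00057695] rack [0.54001625 0.27336718 0.07159558] [0.54137179 0.19932162 0.07120389]
top [255. 181.] 363 z80 0.1279 med 0.1267 xy mid [0.5686 0.2942] ext [0.032 0.032 0.008]
top [296. 186.] 357 z80 0.1276 med 0.1265 xy mid [0.5636 0.2305] ext [0.033 0.031 0.009]
top [337. 188.] 134 z80 0.1428 med 0.1415 xy mid [0.5579 0.166 ] ext [0.019 0.018 0.008]
top [250. 222.] 134 z80 0.1426 med 0.1416 xy mid [0.5033 0.2992] ext [0.019 0.019 0.009]
top [292. 228.] 357 z80 0.1277 med 0.1265 xy mid [0.4976 0.2355] ext [0.033 0.031 0.008]
top [333. 230.] 381 z80 0.1440 med 0.1426 xy mid [0.4924 0.1722] ext [0.032 0.032 0.009]
scene [284. 159.] 131 z80 0.1403 med 0.1373 xy mid [0.5039 0.2982] ext [0.021 0.022 0.007]
scene [322. 163.] 216 z80 0.1255 med 0.1245 xy mid [0.569  0.2932] ext [0.032 0.036 0.008]
scene [338. 176.] 248 z80 0.1256 med 0.1245 xy mid [0.5643 0.2274] ext [0.034 0.035 0.007]
scene [307. 184.] 541 z80 0.1413 med 0.1348 xy mid [0.4928 0.1705] ext [0.034 0.034 0.007]
scene [356. 182.] 130 z80 0.1403 med 0.1386 xy mid [0.5591 0.1649] ext [0.02  0.022 0.007]
```

View pics/c.png

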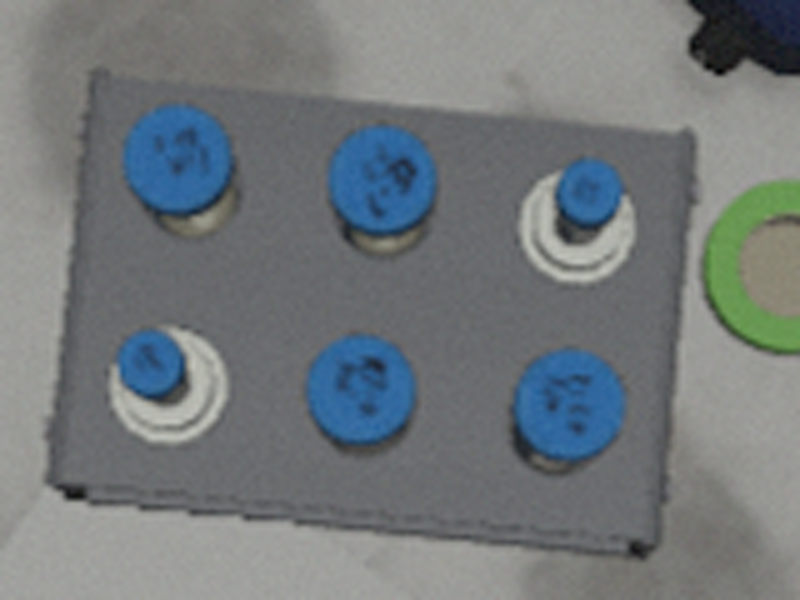

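The high tube is the front-right wide cap at about (0.4925, 0.172), with its top at about 0.143, so it stands 16 mm high. I'll move over it with the gripper closed.

>>> play_rows(series=[0.016,0.034,0,0,0,0,1,0.016,0.034,0,0,0,0,1,0.016,0.034,0,0,0,0,1,0.016,0.034,0,0,0,0,1,0.016,0.034,0,0,0,0,1,0.016,0.034,0,0,0,0,1,0.016,0.034,0,0,0,0,1,0.016,0.034,0,0,0,0,1], newtons=5)

```text
time_s: 0.77
position: [0.4193, -0.3352, 0.2224]
tool_rot: [0.975, 0.221, -0.0, -0.0]
force: [1.3, -0.5, 0.7]
gripper_width: 0.0442
grasp_force: 0.0
```

>>> play_rows(series=[0.01,0.034,0,0,0,0,1,0.01,0.034,0,0,0,0,1,0.01,0.034,0,0,0,0,1,0.01,0.034,0,0,0,0,1,0.01,0.034,0,0,0,0,1,0.01,0.034,0,0,0,0,1,0.01,0.034,0,0,0,0,1,0.01,0.034,0,0,0,0,1])

```text
time_s: 1.43
position: [0.499, -0.0633, 0.2225]
tool_rot: [0.975, 0.221, -0.0, 0.0]
force: [0.4, -0.1, 0.3]
gripper_width: 0.0007
grasp_force: 0.0
```

>>> play_rows(series=[-0.001,0.034,0,0,0,0,1,-0.001,0.034,0,0,0,0,1,-0.001,0.034,0,0,0,0,1,-0.001,0.034,0,0,0,0,1,-0.001,0.034,0,0,0,0,1,-0.001,0.034,0,0,0,0,1,-0.0005,0.031,0,0,0,0,1,0,0,0,0,0,0,1])

```text
time_s: 2.1
position: [0.4914, 0.1762, 0.2225]
tool_rot: [0.975, 0.224, 0.0, -0.001]
force: [-0.3, -0.9, 0.0]
gripper_width: 0.0003
grasp_force: 0.0
```

>>> play_rows(series=[0,0,-0.02,0,0,0,1,0,0,-0.02,0,0,0,1,0,0,-0.01,0,0,0,1,0,0,0,0,0,0,1,0,0,0,0,0,0,1])

```text
time_s: 2.52
position: [0.4924, 0.1699, 0.1725]
tool_rot: [0.975, 0.221, -0.001, -0.0]
force: [-0.4, 0.4, 0.5]
gripper_width: 0.0007
grasp_force: 0.0
```

```bash
python3 - <<'E'
from cell import get_obs, viewer
import cv2,numpy as np
o=get_obs();print(o['position'],o['force'])
p,d=viewer.read_camera("scene")
cv2.imwrite('pics/s1.png',cv2.resize(p[80:300,220:440],None,fx=2.7,fy=2.7,interpolation=2))
E
```

```text
[0.49236993 0.16985557 0.17245327] [-0.43089655  0.44405693  0.49986469]
```

View pics/s1.png

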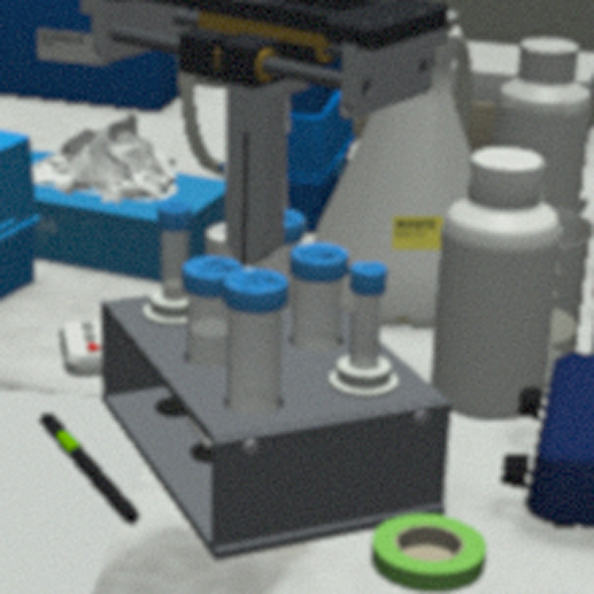

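The closed fingertips (crop 255,250) are just above the high cap (257,280). Next I'll come down slowly and watch the force.

>>> play_rows(series=[0,0.001,-0.005,0,0,0,1,0,0,-0.003,0,0,0,1,0,0,-0.002,0,0,0,1,0,0,-0.002,0,0,0,1,0,0,0,0,0,0,1])

```text
time_s: 2.98
position: [0.4925, 0.171, 0.1603]
tool_rot: [0.975, 0.221, 0.0, -0.0]
force: [0.1, -1.0, 0.1]
gripper_width: 0.0007
grasp_force: 0.0
```

>>> play_rows(series=[0,0,-0.002,0,0,0,1,0,0,-0.002,0,0,0,1,0,0,-0.002,0,0,0,1])

```text
time_s: 3.23
position: [0.4926, 0.171, 0.1544]
tool_rot: [0.975, 0.221, 0.0, -0.0]
force: [-0.1, -1.0, 2.7]
gripper_width: 0.0004
grasp_force: 1.4
```

Force is 2.7 N, so the tips are touching and the tube is sliding. The target TCP z is about 0.144.

>>> play_rows(series=[0,0,-0.002,0,0,0,1,0,0,-0.002,0,0,0,1,0,0,-0.002,0,0,0,1,0,0,-0.002,0,0,0,1,0,0,-0.001,0,0,0,1,0,0,0,0,0,0,1])

```text
time_s: 3.73
position: [0.4924, 0.171, 0.1452]
tool_rot: [0.975, 0.221, -0.0, -0.0]
force: [-0.1, -0.3, -1.0]
gripper_width: 0.0004
grasp_force: 0.0
```

```bash
cat >m.py <<'E'
from h import *;import cv2
for n in("top","scene"):
    p,d=viewer.read_camera(n);p=p.astype(int)
    v,u=np.mgrid[:480,:640];W=world(n,d,u,v)
    m=(p[...,0]-p[...,2]>50)&(W[...,2]>.09)&(W[...,2]<.18)
    m&=((u>230)&(u<360)&(v>160)&(v<262)) if n=="top" else ((u>255)&(u<390)&(v>140)&(v<240))
    k,L,s,c=cv2.connectedComponentsWithStats(m.astype(np.uint8))
    for j in range(1,k):
        if s[j,4]>14:
            q=W[L==j];print(n,c[j].round(),s[j,4],np.percentile(q[:,2],[50,80,95]).round(4),np.median(q,0)[:2].round(3))
E
python3 m.py
```

```text
top [255. 181.] 369 [0.1262 0.1277 0.1293] [0.569 0.294]
top [250. 222.] 138 [0.1417 0.1429 0.1441] [0.503 0.299]
top [290. 219.] 39 [0.1264 0.1278 0.1285] [0.511 0.239]
scene [284. 159.] 132 [0.1374 0.1403 0.1409] [0.502 0.293]
scene [328. 163.] 72 [0.1243 0.1254 0.1261] [0.576 0.281]
scene [344. 178.] 384 [0.1254 0.1375 0.1406] [0.559 0.216]
scene [295. 181.] 190 [0.1248 0.1256 0.1261] [0.493 0.23 ]
scene [315. 198.] 246 [0.1248 0.1261 0.1271] [0.489 0.161]
```

The pressed cap now reads 0.126, against 0.1256 for its neighbour, so it is level. I'll withdraw straight up.

>>> play_rows(series=[0,0,0.005,0,0,0,1,0,0,0.02,0,0,0,1,0,0,0.03,0,0,0,1,0,0,0.03,0,0,0,1,0,-0.03,0,0,0,0,1,0,-0.03,0,0,0,0,1,0,-0.03,0,0,0,0,1,0,-0.03,0,0,0,0,1])

```text
time_s: 4.5
position: [0.4923, 0.0498, 0.2311]
tool_rot: [0.975, 0.221, 0.0, 0.0]
force: [0.1, -0.4, -0.1]
gripper_width: 0.0003
grasp_force: 0.0
```

>>> play_rows(series=[0,-0.03,0,0,0,0,1,0,-0.03,0,0,0,0,1,0,-0.03,0,0,0,0,1,0,0,0,0,0,0,1,0,0,0,0,0,0,1])

```text
time_s: 4.92
position: [0.4924, -0.0404, 0.2308]
tool_rot: [0.976, 0.22, 0.0, 0.0]
force: [-0.4, 1.4, 0.3]
gripper_width: 0.0005
grasp_force: 0.0
```

```bash
python3 m.py
```

```text
top [255. 181.] 366 [0.1263 0.1277 0.129 ] [0.569 0.294]
top [296. 186.] 358 [0.1266 0.1278 0.1287] [0.563 0.231]
top [337. 188.] 135 [0.141  0.1425 0.1445] [0.558 0.167]
top [250. 222.] 135 [0.1414 0.1425 0.1435] [0.503 0.299]
top [292. 228.] 363 [0.1266 0.1279 0.1291] [0.497 0.236]
top [333. 232.] 367 [0.1271 0.1287 0.1297] [0.492 0.172]
scene [284. 159.] 131 [0.1376 0.1402 0.1408] [0.502 0.293]
scene [322. 163.] 215 [0.1246 0.1255 0.126 ] [0.567 0.286]
scene [338. 176.] 249 [0.1245 0.1256 0.1262] [0.561 0.221]
scene [298. 182.] 266 [0.1245 0.1254 0.1261] [0.497 0.228]
scene [356. 182.] 136 [0.1386 0.1404 0.141 ] [0.557 0.16 ]
scene [314. 197.] 307 [0.1254 0.1261 0.1266] [0.491 0.164]
```

All four wide caps are level to within 1 mm, and the other tubes haven't moved.

```bash
python3 -c "
from cell import ticket
print(ticket.job_done())"
```

```text
the job is handed in; nothing more can be done
None
```

I pressed the high tube (front right) down about 16 mm; its cap measured within 1 mm of the other wide caps, the other tubes' caps measured unmoved, and with the arm withdrawn I handed the job in (no verdict was returned).

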